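Hold a centrifuge tube on the vortex mixer

TASK

Take the tall centrifuge tube out of the rack and stand it upright, point down, in the rubber cup of the vortex mixer, then push down through the tube until the cup sits about halfway down its 8 mm travel, so that its touch switch stays on; never bottom the cup out. Keep it pressed like that for about four seconds and finish while still gripping the tube and pressing; do not let go. Leave the two short sample bottles in the rack, the wash bottle and the beaker as they are.

Things in the scene. Friction and masses are not known exactly. Their poses are not given: they have to be found in the camera images.
- tube: Closed 50 ml centrifuge tube, point down in a rack cell, with 1.8 mm play: whitish barrel 29.4 mm in diameter, cone 17 mm high at its foot ending in a flat tip 7 mm across, purple screw cap 35 mm in diameter, 104 to 118 mm above the tip. 118 mm tall, taller than the two sample bottles, whose caps look alike. 65 g, +-35 percent. Origin: centre of the tip; z runs up to the cap.
- rack: White grid tube rack, fixed, 78 x 189 x 65 mm (x, y, z), 2 x 5 square cells; tubes stand on its 4 mm base plate, caps well above the rack. Tall tube and sample bottles stand, in changing order, at (-18.5, 0), (18.5, -74) and (18.5, 74) mm in rack x, y. Origin: centre of its underside; y runs along its length. On either side of the bench.
- mixer: Vortex mixer, fixed: light grey case 160 mm deep, 122 mm wide, 72 mm high, dark sloped panel with dial and rocker switch at the front (-x), black rubber cup on a stem on top. Origin: centre of its underside; the cup's vertical axis is at x = 24 mm, y = 0 of this frame. On the other side of the bench from the rack.
- cup (a point): Centre of the inner floor of the mixer's rubber cup, on its vertical axis; goes down with the cup; 96 mm above the bench when not pressed. The cup flares: inside radius about 10 mm near the floor, 21 mm at the rim 16 mm above the floor; outside 26 mm. The tube's tip goes here, guided by the flare.
- head (a joint): Downward travel of the mixer's cup on its spring: 0 at rest at the top, 0.008 m bottomed out, halfway 0.004. Starts to move under about 3 N of downward push, then takes 1.5 N more per mm: about 9 N halfway, 15 N bottomed out. Springs back when let go. The cup moves only up and down; it does not shake.
- universal_a: Short 30 ml sample bottle in the rack, leave alone: flat-bottomed, 28 mm barrel with paper label, purple cap 35 mm in diameter, 92 mm tall. Origin: centre of its underside.
- universal_b: Second short sample bottle, the same as the first; leave alone.
- wash_bottle: White wash bottle, 68 mm in diameter, with blue cap and bent spout, 215 mm tall, standing off to one side; leave alone. Origin: centre of its underside.
- beaker: Glass beaker, 70 mm in diameter, 95 mm tall, standing off to the other side; leave alone. Origin: centre of its underside.

How it is judged (in metres and radians):
On the way, in this order (a step that is already met when the one before it is completed fails the run):
1. the tall tube has been lifted out of the rack in the gripper (height (world z) of tube above 0.07 m and contact force between the fingers and tube above 2 N), for 0.1 s.
2. the tube, held upright in the cup, has pressed it about halfway (2 to 6 mm) down for 3 s (value of joint head between 0.002 and 0.006 m and contact force between tube and mixer above 3 N and contact force between the fingers and tube above 2 N and horizontal distance between tube and cup below 0.01 m and angle between tube's own z axis and vertical below 0.2 rad), for 3 s.
At the end, for the whole second after the job is handed in: The tube, still gripped, stands in the mixer's cup within 10 mm of its axis and within 0.2 rad of upright, and presses the cup 2 to 6 mm down; the robot itself does not touch the mixer; sample bottles, wash bottle and beaker within 20 mm of where they were (all of step 2 and contact force between each of the arm, the fingers and mixer below 0.5 N and distance of each of universal_a, universal_b, wash_bottle, beaker from where it was at the start of the episode below 0.02 m); the arm keeps its last pose, push and grip.
It fails at once if the mixer's cup is bottomed out (more than 7.5 mm down) (value of joint head above 0.0075 m).
It fails at once if a sample bottle, the wash bottle or the beaker is moved more than 20 mm (distance of any of universal_a, universal_b, wash_bottle, beaker from where it was at the start of the episode above 0.02 m).
It also fails if it takes over 50 s, if anything falls off the work surface, if the arm or the gripper's body presses on something with over 40 N, if the wrist force passes 120 N, or if a joint passes its speed limit or range.

ROBOT

A 6-joint arm with a two-finger parallel gripper is mounted at the origin on the work surface. World frame = base frame: x ahead of the robot, y to its left, z up, the work surface at z = 0. Lengths are in mm, angles in degrees, forces in N, time in s.
With the tool pointing down it reaches from about 300 to 750 mm from the base axis. Payload 8.5 kg.
Tool frame: the origin (TCP) lies on the mounting face of the last link; the fingertips stand 173 mm ahead of it and the grasp point (between the pads) lies 155 mm ahead of it (tcp_to_tips is the distance from the TCP to the fingertips, in mm); z points along the fingers, y is the line along which they close (so a half turn about z gives the same grasp; the last joint's range is limited). The gripper opens to 85 mm and grips with 20 to 120 N. Pads are 22 mm wide; open, the fingers measure 114 mm over their backs; the gripper's body (76 mm by 85 mm) begins 54 mm behind the grasp point. The pads swing forward as they close: fully open they stand 13 mm farther back than shut.
Start: joints at [-12.336, 21.807, 74.336, -0, 83.858, -12.336], TCP at [549.983, 0.001, 404.722] pointing down, gripper open.
Joint ranges: [-178.18, 178.18], [-50.72, 133.34], [12.68, 142.11], [-81.47, 261.47], [9.98, 163.14], [-165.26, 165.26]. Speed limits (degrees/s): [136.94, 136.94, 180, 180, 180, 180].

INTERFACE

Orientations are given as a 3x3 rotation matrix whose columns are the frame's x, y, z axes.
In Python, from plant import * gives the robot as it stands.
- The arm moves only by the tool jog_arm, never from a script. Its argument "increments" is text: rows parted by semicolons, each of 5 numbers parted by spaces: the shift along the tool's x, y, z in m, then the turn about the tool's z in degrees, then the opening, from -1 (shut) to 1 (fully open). A call has exactly 5 rows; each row shifts and turns the commanded pose from where the row before left it, along the tool's axes as they then stand; what a row does not reach is not made up. A row lasts 1/8 s, in which the tool goes at most 62.5 mm and 10.7 degrees, less where a joint would pass 70% of its speed; a pose out of reach is approached as far as the arm can. A call is refused whole if a number of a shift passes 0.0625 or a number of a turn 10.7, either way. A call with a gripper value outside its range is refused whole. The fingers move at their own pace and stop on an object; "force" is the grip in N (left out, the last holds). Time passes only in rows, so rows that do not move let the fingers close, or fill a call up. It gives the time, the measured TCP pose, the force, the opening and the grip force at its end, in the units of the state.
- read_state(): the state, without advancing time (a new reading comes with each control period).
- get_image(name): name is "scene" or "side" or "wrist"; returns a dict with "img" (400x640x3 uint8, blue, green, red), "mtx" (3x3 intrinsics, pixels), "k1" (the pictures are not rectified: a ray, as slopes to the right and down, at radius r is drawn at 1 + k1 r^2 times it, then the intrinsics apply), "cam_to_world" (4x4, takes a point from camera to world coordinates); the wrist camera has in their place "T_tool_cam" (4x4, takes a point from camera to tool coordinates, whose origin is the TCP and whose axes are the flange's). Camera axes: x right, y up, looking along -z (the intrinsics and any distortion apply to the point x, -y, -z); pixel columns grow to the right and rows downward; lengths in mm; the calibration is good to about 2 mm. A picture is of the moment at which its call begins: read the wrist's pose just before it. There is no depth.
- sign_off(): hands the job in; it is judged then, once.
The state is a dict: "t": time; "joint_pos": joint angles; "dq": joint speeds; "effort": joint torques, N m; "tool_pos": TCP position; "eef_rot": TCP orientation; "force": force on the tool from outside, world axes, zero at the start; "ft_torque": the same for the moment, N m; "width": finger opening in mm; "grasp_force": force on a finger pad.
Only numpy, scipy, OpenCV 4.12 (cv2) and the standard library are available. Lean on these libraries where they do the work, as an engineer would, in place of code of your own. Each camera call takes 0.05 s, during which the arm holds its last target. There are 200 camera calls.

## Working session

There is one attempt and no reset: what is moved stays moved. The work goes in short steps, Python scripts to look and compute and a tool call to move; the robot and the scene stay as the last step left them, time stands still between calls to the robot, and variables do not carry over. Pictures are saved under pics/ and viewed, at most 10 in all, crops included, and the job is handed in when it is done.

Besides the shell and the picture viewer there is one more tool, called after "Request:" as name(argument=value, ...) on one line, values as JSON. jog_arm: Moves the arm, as the interface text tells. Its arguments: {"type":"object","properties":{"increments":{"type":"string"},"force":{"type":"number"}},"required":["increments"]}

```bash
mkdir -p pics; ls; python3 - <<'E'
from plant import *
import cv2,numpy as np,pickle
s=read_state(); print(s)
d={}
for n in ("scene","side","wrist"):
    g=get_image(n); d[n]=g; cv2.imwrite(f"pics/{n}0.png",g["img"])
    print(n,{k:np.round(v,3).tolist() for k,v in g.items() if k!="img"})
pickle.dump(d,open("im0.pkl","wb"))
E
```

```text
pics
{'t': 0.0, 'joint_pos': array([-1.23366710e+01,  2.18416341e+01,  7.43846286e+01, -9.15087026e-05,
        8.38578239e+01, -1.23346419e+01]), 'dq': array([ 0.01907472, -0.05417503, -0.04565579, -0.03207709,  0.14170629,
       -0.04746157]), 'effort': array([-1.00240642e-03, -4.48466885e+01, -2.31285810e+01, -2.87182611e-04,
        4.73836102e-03,  1.77242771e-05]), 'tool_pos': array([ 5.49959097e+02, -2.06617286e-03,  4.04106292e+02]), 'eef_rot': array([[ 3.54649603e-05,  9.99998971e-01, -1.43403807e-03],
       [ 9.99999951e-01, -3.50175647e-05,  3.12006964e-04],
       [ 3.11956426e-04, -1.43404907e-03, -9.99998923e-01]]), 'force': array([ 0.01720888, -0.40937674,  0.58526649]), 'ft_torque': array([ 0.00940638, -0.02940763, -0.00578663]), 'grasp_force': 0.0, 'width': 85.42482579766379}
scene {'mtx': [[368.298, 0.0, 324.676], [0.0, 368.298, 197.613], [0.0, 0.0, 1.0]], 'k1': -0.074, 'cam_to_world': [[0.477, -0.721, 0.502, 1010.131], [0.879, 0.397, -0.264, -235.84], [-0.009, 0.567, 0.824, 855.806], [0.0, 0.0, 0.0, 1.0]]}
side {'mtx': [[481.051, 0.0, 311.74], [0.0, 481.051, 196.84], [0.0, 0.0, 1.0]], 'k1': -0.034, 'cam_to_world': [[-0.995, 0.062, -0.083, 451.249], [-0.103, -0.683, 0.724, 913.69], [-0.012, 0.728, 0.685, 960.629], [0.0, 0.0, 0.0, 1.0]]}
wrist {'mtx': [[275.437, 0.0, 321.556], [0.0, 275.437, 200.877], [0.0, 0.0, 1.0]], 'k1': -0.02, 'T_tool_cam': [[-0.001, 0.947, 0.322, 83.798], [1.0, 0.001, 0.0, -0.831], [-0.0, 0.322, -0.947, 30.711], [0.0, 0.0, 0.0, 1.0]]}
```

View pics/scene0.png

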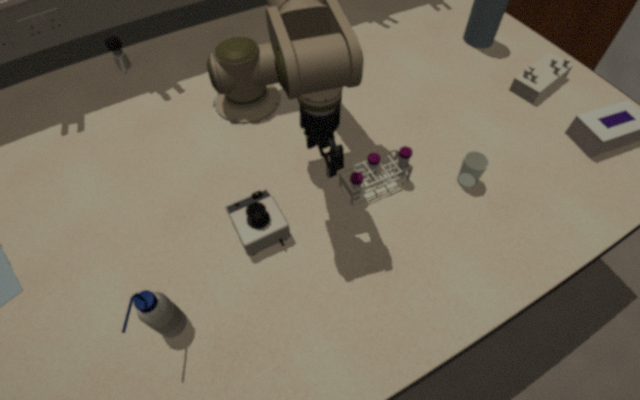

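View pics/side0.png

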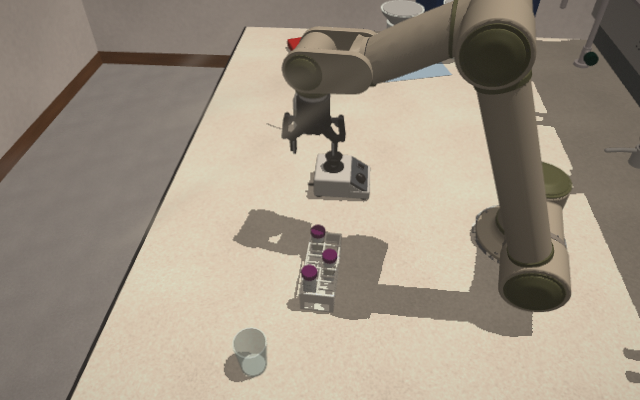

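The scene view shows the three purple caps at about (357,178), (374,158) and (405,152), with the mixer cup at (258,214). In the side view the caps are at (318,231), (330,256) and (309,272), and the cup is at (333,161). I'll triangulate these.

```bash
cat > h.py <<'E'
import cv2,numpy as np
def ray(g,uv,T=None):
    """camera centre and unit world direction of pixel uv"""
    T=g["cam_to_world"] if T is None else T
    p=cv2.undistortPoints(np.float64([[uv]]),g["mtx"],np.float64([g["k1"],0,0,0]))[0,0]
    d=T[:3,:3]@[p[0],-p[1],-1]; return T[:3,3],d/np.linalg.norm(d)
def plane(g,uv,z,T=None):
    o,d=ray(g,uv,T); return o+d*(z-o[2])/d[2]
def tri(rs):
    A=sum(np.eye(3)-np.outer(d,d) for o,d in rs); b=sum((np.eye(3)-np.outer(d,d))@o for o,d in rs)
    p=np.linalg.solve(A,b); return p,[np.linalg.norm(np.cross(d,p-o)) for o,d in rs]
def wristT(s,g):
    T=np.eye(4); T[:3,:3]=s["eef_rot"]; T[:3,3]=s["tool_pos"]; return T@g["T_tool_cam"]
def blobs(img,lo,hi,amin=15):
    m=cv2.inRange(cv2.cvtColor(img,cv2.COLOR_BGR2HSV),np.array(lo),np.array(hi))
    n,l,st,c=cv2.connectedComponentsWithStats(m)
    return [(c[i].round(1).tolist(),st[i].tolist()) for i in range(1,n) if st[i][4]>=amin]
E
python3 - <<'E'
from h import *; import pickle
d=pickle.load(open("im0.pkl","rb"))
P={n:blobs(d[n]["img"],(135,80,40),(170,255,255)) for n in d}
for n in P: print(n,P[n])
S=d["scene"];D=d["side"]
for a,_ in P["scene"]:
  for b,_ in P["side"]:
    p,e=tri([ray(S,a),ray(D,b)])
    if e[0]<6: print(a,b,p.round(1),np.round(e[0],1))
print("cup",tri([ray(S,(258,210)),ray(D,(333.5,158))]))
E
```

```text
scene [([405.2, 151.8], [399, 147, 12, 11, 88]), ([373.5, 157.8], [368, 153, 12, 10, 100]), ([357.1, 177.1], [351, 173, 12, 11, 86])]
side [([317.7, 230.7], [311, 225, 14, 13, 123]), ([329.4, 255.4], [322, 249, 15, 14, 165]), ([309.1, 271.8], [301, 265, 16, 15, 178])]
wrist [([300.2, 72.6], [282, 52, 37, 42, 1163])]
[405.2, 151.8] [309.1, 271.8] [533.6 261.4 116.3] 0.9
[373.5, 157.8] [317.7, 230.7] [525.5 161.2 140.9] 0.8
[373.5, 157.8] [329.4, 255.4] [493.8 189.5  91. ] 1.2
[357.1, 177.1] [317.7, 230.7] [528.8 115.1  91.8] 0.5
[357.1, 177.1] [329.4, 255.4] [495.3 141.8  35. ] 2.7
cup (array([ 508.8704075, -154.0197873,  106.7652303]), [np.float64(0.949119023704557), np.float64(0.9491190237046673)])
```

View pics/wrist0.png

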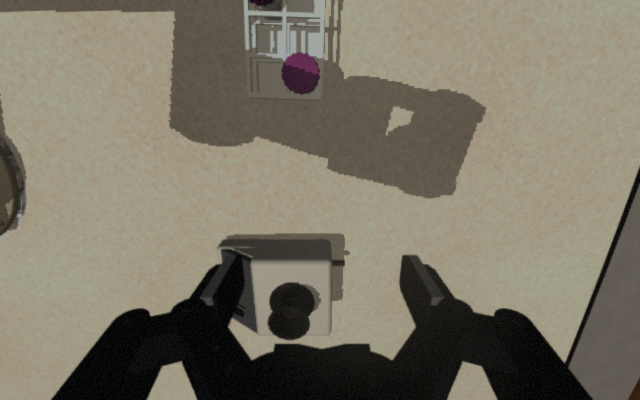

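The wrist view shows one purple cap at (300,73) and the mixer with its cup at about (290,310). By height, the tall tube is the cap at about (534,261), with z = 116. Next I'll zoom in on the cup in all three views.

```bash
python3 - <<'E'
from h import *; import pickle
d=pickle.load(open("im0.pkl","rb"))
c=[]
for n,(u,v),w in(("scene",(258,215),30),("side",(335,162),30),("wrist",(290,305),60)):
    im=d[n]["img"][v-w:v+w,u-w:u+w]; im=cv2.convertScaleAbs(im,alpha=1.6,beta=30); c.append(cv2.resize(im,(264,264),interpolation=cv2.INTER_NEAREST))
cv2.imwrite("pics/crop.png",np.hstack(c))
print(plane(d["wrist"],(290,321),112,wristT({"eef_rot":np.array([[0,1,-.0014],[1,0,.0003],[.0003,-.0014,-1]]),"tool_pos":np.array([550,0,404.1])},d["wrist"])))
E
```

```text
[ 511.15779001 -155.03044506  112.        ]
```

View pics/crop.png

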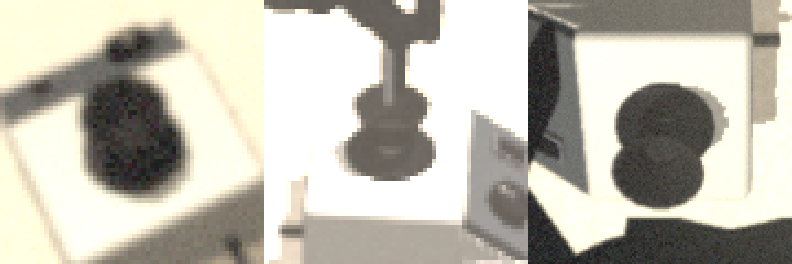

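Request:
jog_arm(increments="0.05 -0.003 0 0 1; 0.05 -0.003 0.01 0 1; 0.05 -0.003 0.01 0 1; 0.05 -0.003 0.01 0 1; 0.05 -0.003 0.01 0 1", force=40)

```text
t: 0.78
tool_pos: [534.7, 251.6, 364.2]
eef_rot: [[0.0, 1.0, -0.0], [1.0, -0.0, -0.0], [-0.0, -0.0, -1.0]]
force: [0.7, -0.1, 0.5]
width: 85.6
grasp_force: 0.0
```

Crop: in each view a smaller dark disc (the cup rim) overlaps a larger one (the base boot). The wrist rim centre is at about (288.6,323.6) and the boot at (292.3,305). I'll compute the axis from these, then measure the tube from the current pose.

```bash
python3 - <<'E'
from plant import *
from h import *; import pickle
d=pickle.load(open("im0.pkl","rb"))
T0=wristT({"eef_rot":np.array([[0,1,-.0014],[1,0,.0003],[.0003,-.0014,-1]]),"tool_pos":np.array([550,0,404.1])},d["wrist"])
R=[ray(d["scene"],(256.5,208.5)),ray(d["side"],(334.1,155.4)),ray(d["wrist"],(288.6,323.6),T0)]
B=[ray(d["scene"],(258.7,219.1)),ray(d["side"],(333.6,166.1)),ray(d["wrist"],(292.3,305),T0)]
for r,z in((R,112),(B,74)):
    print(tri(r)); print([(o+q*(z-o[2])/q[2]).round(1) for o,q in r])
s=read_state(); g=get_image("wrist"); cv2.imwrite("pics/w1.png",g["img"]); T=wristT(s,g)
for c,st in blobs(g["img"],(135,80,40),(170,255,255),60): print(c,st,plane(g,c,119,T).round(1),plane(g,c,94,T).round(1))
E
```

```text
(array([ 508.51176111, -156.5307898 ,  114.38177898]), [np.float64(1.1009286290667564), np.float64(0.7639665366892167), np.float64(1.2002764953441523)])
[array([ 505.6, -156.5,  112. ]), array([ 508.3, -158.4,  112. ]), array([ 509.3, -158.9,  112. ])]
(array([ 509.8759151 , -160.61335371,   72.99131859]), [np.float64(1.4314362968170873), np.float64(1.8350343401973732), np.float64(2.71387572384516)])
[array([ 511.7, -159.7,   74. ]), array([ 508.9, -156.8,   74. ]), array([ 509.7, -163.3,   74. ])]
[321.8, 200.6] [301, 180, 43, 42, 1332] [533.9 262.7 119. ] [533.9 254.2  94. ]
[282.2, 262.2] [266, 246, 34, 32, 811] [498.5 204.7 119. ] [494.4 189.5  94. ]
[316.8, 321.9] [302, 309, 31, 27, 673] [528.9 138.2 119. ] [528.3 115.3  94. ]
```

View pics/w1.png

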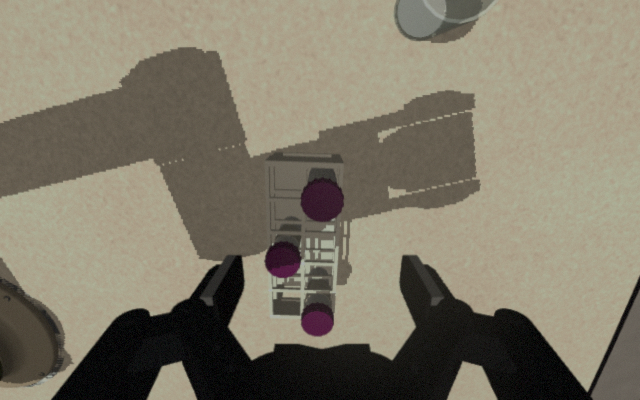

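The image shows the tall tube's cap at (322,201), the short bottles' caps at (282,262) and (317,322), and the beaker at top right. The tube is at about (534, 262.5), so I'll descend over it.

Request:
jog_arm(increments="0.0125 -0.001 0.03 0 1; 0 0 0.035 0 1; 0 0 0.035 0 1; 0 0 0.021 0 1; 0 0 0 0 1")

```text
t: 1.45
tool_pos: [533.8, 262.4, 242.2]
eef_rot: [[0.0, 1.0, -0.004], [1.0, -0.0, -0.001], [-0.001, -0.004, -1.0]]
force: [-0.4, 0.3, 0.8]
width: 85.6
grasp_force: 0.0
```

Request:
jog_arm(increments="0 0 0 0 -1; 0 0 0 0 -1; 0 0 0 0 -1; 0 0 0 0 -1; 0 0 0 0 -1", force=40)

```text
t: 2.08
tool_pos: [534.0, 262.5, 244.0]
eef_rot: [[0.0, 1.0, 0.0], [1.0, -0.0, 0.0], [0.0, 0.0, -1.0]]
force: [-0.4, 0.3, 2.5]
width: 30.3
grasp_force: 68.5
```

Request:
jog_arm(increments="0 0 0 0 -1; 0 0 -0.01 0 -1; 0 0 -0.02 0 -1; 0 0 -0.03 0 -1; 0 0 -0.03 0 -1")

```text
t: 2.7
tool_pos: [533.9, 262.5, 335.0]
eef_rot: [[-0.0, 1.0, -0.0], [1.0, 0.0, -0.0], [-0.0, -0.0, -1.0]]
force: [-0.2, 0.2, -0.8]
width: 30.4
grasp_force: 69.0
```

Request:
jog_arm(increments="0 0 -0.03 0 -1; 0 0 -0.03 0 -1; 0 0 0 0 -1; 0 0 0 0 -1; 0 0 0 0 -1")

```text
t: 3.32
tool_pos: [534.0, 262.5, 392.4]
eef_rot: [[0.0, 1.0, -0.002], [1.0, -0.0, -0.001], [-0.001, -0.002, -1.0]]
force: [-0.8, 0.1, -0.8]
width: 30.5
grasp_force: 69.0
```

```bash
python3 - <<'E'
from plant import *
from h import *
s=read_state(); print(s["t"],s["tool_pos"],s["force"],s["ft_torque"],s["width"],s["grasp_force"])
I=[]
for n in("scene","side","wrist"):
    g=get_image(n); T=wristT(s,g) if n=="wrist" else None
    cv2.imwrite(f"pics/l_{n}.png",g["img"])
    print(n,[(c,st) for c,st in blobs(g["img"],(135,80,40),(170,255,255))])
    if n=="side": I=g["img"]
cv2.imwrite("pics/l_crop.png",cv2.resize(I[150:310,250:410],(640,640))[:600])
E
```

```text
3.325 [533.97769452 262.47081685 392.42156891] [-0.76237556  0.1447272  -0.83191755] [0.04056579 0.02336271 0.00940123] 30.533229114127266 68.98414090275764
scene [([373.2, 158.0], [368, 153, 12, 11, 93]), ([356.5, 177.5], [351, 173, 12, 11, 103])]
side [([307.5, 226.2], [301, 220, 15, 14, 164]), ([329.2, 255.4], [322, 249, 15, 14, 157])]
wrist [([277.8, 248.4], [273, 244, 10, 8, 47]), ([296.6, 252.8], [296, 247, 3, 16, 31]), ([321.5, 317.8], [283, 288, 78, 60, 3732])]
```

View pics/l_crop.png

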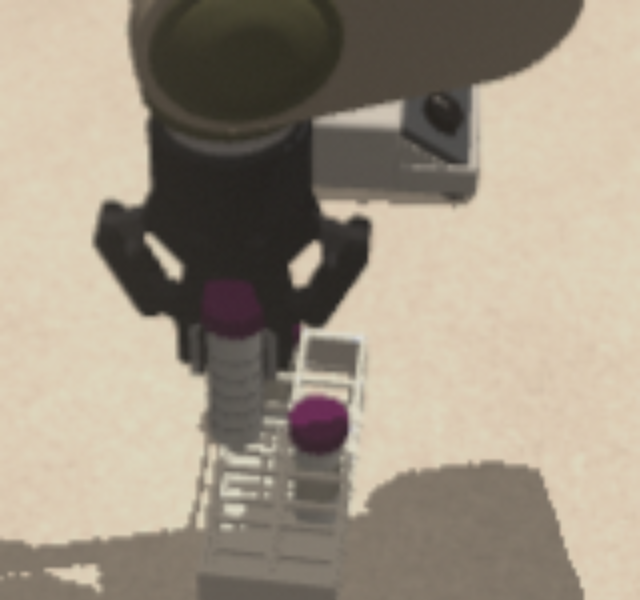

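The side crop shows the tube held upright between the fingers (cap at crop (232,308)), clear of the rack, with both bottles still in place. Now I'll carry it to the mixer.

Request:
jog_arm(increments="-0.02 -0.002 0 0 -1; -0.045 -0.003 0 0 -1; -0.045 -0.003 0 0 -1; -0.045 -0.003 0 0 -1; -0.045 -0.003 0 0 -1")

```text
t: 4.1
tool_pos: [519.3, 60.3, 393.7]
eef_rot: [[0.0, 1.0, 0.0], [1.0, -0.0, -0.0], [-0.0, 0.0, -1.0]]
force: [0.8, 0.2, 0.1]
width: 30.4
grasp_force: 69.0
```

Request:
jog_arm(increments="-0.045 -0.003 0 0 -1; -0.045 -0.003 0 0 -1; -0.045 -0.003 0 0 -1; -0.045 -0.002 0 0 -1; -0.02 0 0 0 -1")

```text
t: 4.72
tool_pos: [508.2, -139.9, 393.6]
eef_rot: [[0.003, 1.0, -0.0], [1.0, -0.003, -0.0], [-0.0, -0.0, -1.0]]
force: [-0.1, 0.6, -0.5]
width: 30.1
grasp_force: 69.0
```

Request:
jog_arm(increments="-0.02 0 0 0 -1; -0.001 0 0 0 -1; 0 0 0 0 -1; 0 0 0 0 -1; 0 0 0 0 -1")

```text
t: 5.35
tool_pos: [509.0, -157.9, 393.8]
eef_rot: [[-0.001, 1.0, 0.0], [1.0, 0.001, -0.0], [-0.0, 0.0, -1.0]]
force: [-1.1, -0.6, -0.7]
width: 30.5
grasp_force: 69.0
```

```bash
python3 - <<'E'
from plant import *
from h import *
s=read_state(); print(s["t"],s["tool_pos"],s["force"],s["width"],s["grasp_force"])
I={}
for n in("scene","side","wrist"):
    g=get_image(n); I[n]=g["img"]; print(n,[c for c,st in blobs(g["img"],(135,80,40),(170,255,255))])
    if n!="wrist":
        for p in((509,-158.5,112),(s["tool_pos"][0],s["tool_pos"][1],s["tool_pos"][2]-240)):
            q=np.linalg.inv(g["cam_to_world"])@[*p,1]; 
            print(p,cv2.projectPoints(np.array([[q[0],-q[1],-q[2]]]),np.zeros(3),np.zeros(3),g["mtx"],np.float64([g["k1"],0,0,0]))[0].ravel())
a=cv2.resize(I["scene"][160:260,210:310],(400,400)); b=cv2.resize(I["side"][90:190,285:385],(400,400))
cv2.imwrite("pics/m_crop.png",cv2.convertScaleAbs(np.hstack([a,b]),alpha=1.5,beta=20)); cv2.imwrite("pics/m_w.png",I["wrist"])
E
```

```text
5.35 [ 509.0383899  -157.86808498  393.80676208] [-1.11170286 -0.61582955 -0.70273035] 30.456270130640927 68.97251576185226
scene [[374.2, 157.8], [356.4, 177.4]]
(509, -158.5, 112) [256.26238398 209.87983524]
(np.float64(509.03838989637796), np.float64(-157.86808498436952), np.float64(153.80676207690777)) [253.60486373 200.03459023]
side [[335.7, 108.4], [317.8, 230.8], [329.3, 255.4]]
(509, -158.5, 112) [333.87161073 155.36551472]
(np.float64(509.03838989637796), np.float64(-157.86808498436952), np.float64(153.80676207690777)) [334.13618496 143.64109162]
wrist [[321.6, 317.4]]
```

View pics/m_crop.png

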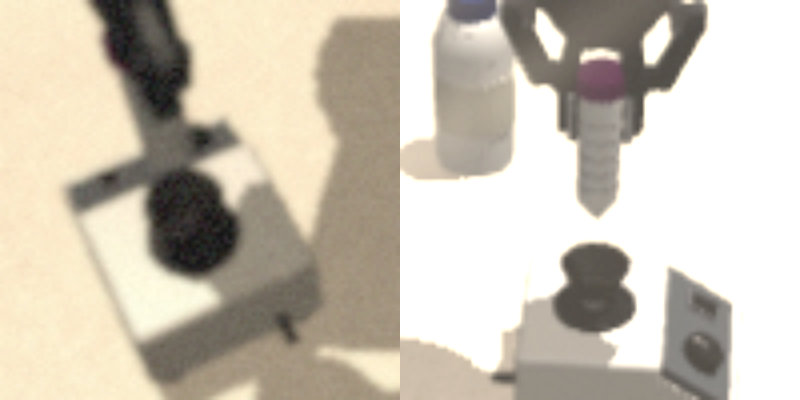

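View pics/m_w.png

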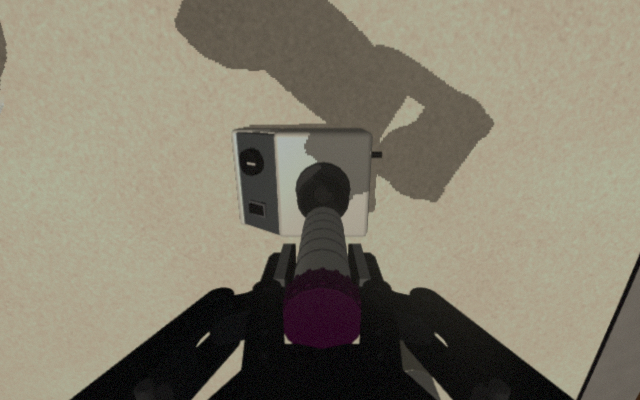

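The scene and side views show the tip directly above the cup: in the side view the tip is at (334.5,144) over the rim centre at (334,155), and in the scene view the cup is at (256,210), matching the projected axis. I'll descend to just above the floor.

Request:
jog_arm(increments="0 0 0.015 0 -1; 0 0 0.015 0 -1; 0 0 0.01 0 -1; 0 0 0.01 0 -1; 0 0 0 0 -1")

```text
t: 6.12
tool_pos: [509.0, -158.5, 343.2]
eef_rot: [[-0.0, 1.0, -0.001], [1.0, 0.0, 0.001], [0.001, -0.001, -1.0]]
force: [0.2, -0.3, -1.0]
width: 30.1
grasp_force: 69.0
```

Request:
jog_arm(increments="0 0 0.002 0 -1; 0 0 0 0 -1; 0 0 0.002 0 -1; 0 0 0 0 -1; 0 0 0 0 -1")

```text
t: 6.75
tool_pos: [509.0, -158.5, 339.8]
eef_rot: [[0.0, 1.0, 0.0], [1.0, -0.0, -0.0], [-0.0, 0.0, -1.0]]
force: [0.3, -0.2, -0.4]
width: 30.1
grasp_force: 69.0
```

```bash
cat > st.py <<'E'
from plant import *
import numpy as np
a=[]
for i in range(3):
    s=read_state(); a.append(s["force"]); get_image("wrist")
print(s["t"],s["tool_pos"].round(2),np.round(a,1).tolist(),round(s["width"],1),round(s["grasp_force"],1))
E
python3 st.py
```

```text
6.85 [ 508.99 -158.5   339.78] [[0.3, -0.2, -0.4], [0.2, 0.8, -1.3], [-0.4, 0.3, -1.2]] 30.5 69.0
```

Request:
jog_arm(increments="0 0 0.001 0 -1; 0 0 0 0 -1; 0 0 0.001 0 -1; 0 0 0 0 -1; 0 0 0 0 -1")

```text
t: 7.52
tool_pos: [509.0, -158.5, 337.7]
eef_rot: [[0.0, 1.0, 0.0], [1.0, -0.0, 0.0], [0.0, 0.0, -1.0]]
force: [-0.8, -0.2, -1.1]
width: 30.6
grasp_force: 69.0
```

```bash
python3 st.py
```

```text
7.625 [ 508.99 -158.51  337.73] [[-0.8, -0.2, -1.1], [0.1, -0.4, -0.0], [0.4, -0.0, -1.1]] 30.3 69.0
```

Request:
jog_arm(increments="0 0 0.001 0 -1; 0 0 0 0 -1; 0 0 0.001 0 -1; 0 0 0 0 -1; 0 0 0 0 -1")

```text
t: 8.3
tool_pos: [509.0, -158.5, 335.7]
eef_rot: [[-0.0, 1.0, -0.0], [1.0, 0.0, 0.0], [0.0, -0.0, -1.0]]
force: [-0.7, 0.3, 0.0]
width: 30.3
grasp_force: 69.0
```

```bash
python3 st.py
```

```text
8.4 [ 509.   -158.5   335.73] [[-0.7, 0.3, 0.0], [-0.2, 0.4, -1.0], [0.1, -0.3, -0.2]] 30.5 69.0
```

Contact is near, so I'm continuing in small steps.

Request:
jog_arm(increments="0 0 0.001 0 -1; 0 0 0 0 -1; 0 0 0.001 0 -1; 0 0 0 0 -1; 0 0 0 0 -1")

```text
t: 9.07
tool_pos: [509.0, -158.5, 333.7]
eef_rot: [[0.0, 1.0, -0.0], [1.0, -0.0, 0.0], [0.0, -0.0, -1.0]]
force: [0.1, 0.5, -0.9]
width: 30.1
grasp_force: 69.0
```

```bash
python3 st.py
```

```text
9.175 [ 508.99 -158.5   333.76] [[0.1, 0.5, -0.9], [0.8, -0.1, -0.7], [-0.5, 0.0, 0.4]] 30.7 69.0
```

Request:
jog_arm(increments="0 0 0.001 0 -1; 0 0 0 0 -1; 0 0 0 0 -1; 0 0 0 0 -1; 0 0 0 0 -1")

```text
t: 9.85
tool_pos: [509.0, -158.5, 332.8]
eef_rot: [[0.0, 1.0, 0.0], [1.0, -0.0, -0.0], [-0.0, 0.0, -1.0]]
force: [-0.6, 0.2, 2.6]
width: 30.2
grasp_force: 68.5
```

```bash
python3 st.py
```

```text
9.95 [ 509.01 -158.52  332.81] [[-0.6, 0.2, 2.6], [-1.1, -0.3, 3.5], [0.6, 0.4, 3.1]] 30.4 68.5
```

Contact: the net force is about 3.8 N (baseline about -0.7 N), so the cup has only just started to move. I'll press on towards a net 9 N.

Request:
jog_arm(increments="0 0 0.001 0 -1; 0 0 0 0 -1; 0 0 0.001 0 -1; 0 0 0 0 -1; 0 0 0 0 -1")

```text
t: 10.62
tool_pos: [509.0, -158.5, 330.9]
eef_rot: [[0.0, 1.0, 0.0], [1.0, -0.0, -0.0], [-0.0, 0.0, -1.0]]
force: [-0.7, 1.1, 5.3]
width: 30.3
grasp_force: 68.1
```

```bash
python3 st.py
```

```text
10.725 [ 509.01 -158.52  330.9 ] [[-0.7, 1.1, 5.3], [0.1, -0.5, 5.0], [-0.0, 0.2, 5.3]] 30.3 68.1
```

Request:
jog_arm(increments="0 0 0.001 0 -1; 0 0 0 0 -1; 0 0 0.001 0 -1; 0 0 0 0 -1; 0 0 0 0 -1")

```text
t: 11.4
tool_pos: [509.0, -158.6, 329.2]
eef_rot: [[0.0, 1.0, 0.001], [1.0, -0.0, -0.001], [-0.001, 0.001, -1.0]]
force: [-1.9, 0.4, 7.0]
width: 30.6
grasp_force: 67.8
```

```bash
python3 st.py; python3 - <<'E'
from plant import *
from h import *
I={n:get_image(n)["img"] for n in("scene","side")}
a=cv2.resize(I["scene"][160:260,210:310],(400,400)); b=cv2.resize(I["side"][90:190,285:385],(400,400))
cv2.imwrite("pics/p_crop.png",cv2.convertScaleAbs(np.hstack([a,b]),alpha=1.5,beta=20))
E
```

```text
11.5 [ 509.02 -158.54  329.23] [[-1.9, 0.4, 7.0], [-1.0, 0.8, 6.5], [-1.1, -0.1, 8.1]] 30.5 67.8
```

View pics/p_crop.png

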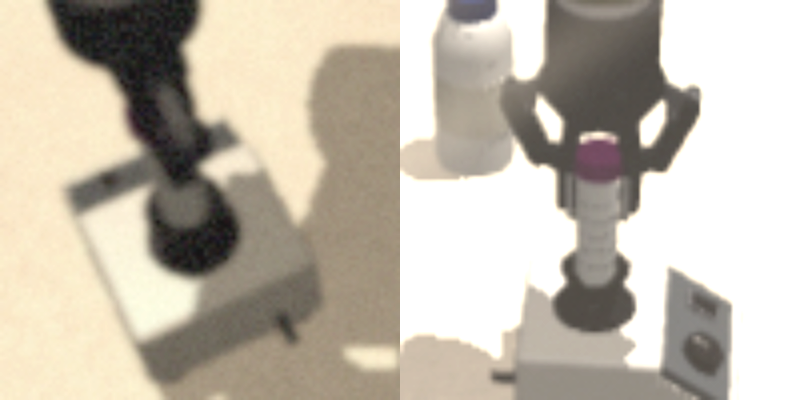

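The tube stands upright and centred in the cup, with only the tube touching it (the fingers end well above the rim). The net push is about 8 N, so the cup is down about 3.4 mm. I'll add a touch and hold.

Request:
jog_arm(increments="0 0 0.0003 0 -1; 0 0 0 0 -1; 0 0 0 0 -1; 0 0 0 0 -1; 0 0 0 0 -1")

```text
t: 12.28
tool_pos: [509.0, -158.5, 329.0]
eef_rot: [[-0.0, 1.0, 0.001], [1.0, 0.0, -0.001], [-0.001, 0.001, -1.0]]
force: [-1.0, -0.3, 8.7]
width: 30.3
grasp_force: 67.7
```

Request:
jog_arm(increments="0 0 0 0 -1; 0 0 0 0 -1; 0 0 0 0 -1; 0 0 0 0 -1; 0 0 0 0 -1")

```text
t: 12.9
tool_pos: [509.0, -158.6, 329.0]
eef_rot: [[-0.0, 1.0, 0.001], [1.0, 0.0, -0.001], [-0.001, 0.001, -1.0]]
force: [-1.5, -1.0, 7.9]
width: 30.6
grasp_force: 67.7
```

Request:
jog_arm(increments="0 0 0 0 -1; 0 0 0 0 -1; 0 0 0 0 -1; 0 0 0 0 -1; 0 0 0 0 -1")

```text
t: 13.52
tool_pos: [509.0, -158.5, 329.0]
eef_rot: [[0.0, 1.0, 0.001], [1.0, -0.0, -0.001], [-0.001, 0.001, -1.0]]
force: [-0.5, -0.5, 8.2]
width: 30.0
grasp_force: 67.7
```

Request:
jog_arm(increments="0 0 0 0 -1; 0 0 0 0 -1; 0 0 0 0 -1; 0 0 0 0 -1; 0 0 0 0 -1")

```text
t: 14.15
tool_pos: [509.0, -158.6, 329.0]
eef_rot: [[0.0, 1.0, 0.001], [1.0, -0.0, -0.001], [-0.001, 0.001, -1.0]]
force: [-0.5, 0.8, 7.3]
width: 30.2
grasp_force: 67.7
```

Request:
jog_arm(increments="0 0 0 0 -1; 0 0 0 0 -1; 0 0 0 0 -1; 0 0 0 0 -1; 0 0 0 0 -1")

```text
t: 14.78
tool_pos: [509.0, -158.5, 329.0]
eef_rot: [[-0.0, 1.0, 0.001], [1.0, 0.0, -0.001], [-0.001, 0.001, -1.0]]
force: [-0.0, -0.5, 7.9]
width: 30.3
grasp_force: 67.7
```

Request:
jog_arm(increments="0 0 0 0 -1; 0 0 0 0 -1; 0 0 0 0 -1; 0 0 0 0 -1; 0 0 0 0 -1")

```text
t: 15.4
tool_pos: [509.0, -158.6, 329.0]
eef_rot: [[0.0, 1.0, 0.001], [1.0, -0.0, -0.001], [-0.001, 0.001, -1.0]]
force: [-1.0, 0.5, 7.8]
width: 30.5
grasp_force: 67.7
```

Request:
jog_arm(increments="0 0 0 0 -1; 0 0 0 0 -1; 0 0 0 0 -1; 0 0 0 0 -1; 0 0 0 0 -1")

```text
t: 16.02
tool_pos: [509.0, -158.5, 329.0]
eef_rot: [[-0.0, 1.0, 0.001], [1.0, 0.0, -0.001], [-0.001, 0.001, -1.0]]
force: [-1.2, 0.4, 8.5]
width: 29.9
grasp_force: 67.7
```

```bash
python3 st.py
```

```text
16.125 [ 509.01 -158.54  328.99] [[-1.2, 0.4, 8.5], [-1.4, 0.3, 7.9], [0.0, -0.3, 7.4]] 30.0 67.7
```

The push held steady for over 4 s at about 8.6 N net, so I'm handing in.

```bash
python3 -c "
from plant import *
print(sign_off())"
```

```text
the job is handed in; nothing more can be done
None
```

The tall tube is standing upright in the mixer cup, still gripped. It has been pressed there with about 8.6 N for over 4 s, which by the spring figures puts the cup about 3.8 mm down, and the job is handed in; `sign_off()` returned no verdict.

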